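Push the coin box through the deposit flap

ROBOT

A 6-joint arm with a two-finger parallel gripper is mounted at the origin on a cart in front of the work surface, level with it; the furniture and walls round the work are solid. World frame = base frame: x ahead of the robot, y to its left, z up, the work surface at z = 0. Lengths are in m, angles in rad, forces in N, time in s.
With the tool pointing down it reaches from about 0.375 to 0.9 m from the base axis. Payload 3.1 kg.
Tool frame: the origin (TCP) lies at the very end of the fingers, on their centre line; the grasp point (between the pads) lies 19 mm behind it (grip_depth is the distance from the TCP to the grasp point, in m); z points along the fingers, y is the line along which they close (so a half turn about z gives the same grasp; the last joint's range is limited). The gripper opens to 85 mm and grips with 20 to 120 N. Pads are 22 mm wide; open, the fingers measure 114 mm over their backs; the gripper's body (76 mm by 85 mm) begins 54 mm behind the grasp point. The pads swing forward as they close: fully open they stand 13 mm farther back than shut.
Start: joints at [1.073, 0.527, 1.433, -0, 1.181, -0.178], TCP at [0.196, 0.593, 0.231] pointing down, gripper open.
Joint ranges: [-3.08, 3.08], [-0.75, 2.2], [0.22, 2.44], [-1.43, 4.57], [0, 2.65], [-2.85, 2.85]. Speed limits (rad/s): [2.79, 2.79, 3.14, 3.14, 3.14, 3.14].

INTERFACE

Orientations are given as a unit quaternion [x, y, z, w].
In Python, from station import * gives the robot as it stands.
- The arm moves only by the tool apply_moves, never from a script. Its argument "plan" is a list of rows, each a list of 7 numbers: the shift along the tool's x, y, z in m, then the turn, a rotation vector about the tool's x, y, z in rad, then the gripper command: -1 is fully open, 1 is shut, values between are in proportion. In form: [[dx, dy, dz, wx, wy, wz, jaw], ...]. A call has 1 to 8 rows; each row shifts and turns the commanded pose from where the row before left it, along the tool's axes as they then stand; what a row does not reach is not made up. A row lasts 1/8 s, in which the tool goes at most 62.5 mm and 10.7 degrees, less where a joint would pass 70% of its speed; a pose out of reach is approached as far as the arm can. A call is refused whole if a number of a shift passes 0.0625 or a number of a turn 0.188, either way. A call with a gripper value outside its range is refused whole. The fingers move at their own pace and stop on an object; "force" is the grip in N (left out, the last holds). Time passes only in rows, so rows that do not move let the fingers close. It gives the time, the measured TCP pose, the force, the opening and the grip force at its end, in the units of the state.
- sense(): the state, without advancing time (a new reading comes with each control period).
- snapshot(name): name is "scene" or "top" or "wrist"; returns the picture (420x560x3 uint8, red, green, blue); there is no depth.
- calibration(name): a dict with "camera_matrix" (3x3 intrinsics, pixels), "k1" (the pictures are not rectified: a ray, as slopes to the right and down, at radius r is drawn at 1 + k1 r^2 times it, then the intrinsics apply), "R" (3x3) and "t" (3): a world point X has camera coordinates R X + t; the wrist camera has in their place "mount" (4x4, takes a point from camera to tool coordinates, whose origin is the TCP and whose axes are the flange's). Camera axes: x right, y down, z forward; pixel columns grow to the right and rows downward; lengths in m; the calibration is good to about 2 mm. A picture is of the moment at which its call begins: read the wrist's pose just before it. calibration takes no time and is no camera call.
- sign_off(): hands the job in; it is judged then, once.
The state is a dict: "t": time; "q": joint angles; "qd": joint speeds; "tau": joint torques, N m; "tcp_pos": TCP position; "tool_rot": TCP orientation; "force": force on the tool from outside, world axes, zero at the start; "ft_torque": the same for the moment, N m; "finger_gap": opening from 0.0 (shut) to 1.0 (fully open); "gripper_force": force on a finger pad.
Only numpy, scipy, OpenCV 4.12 (cv2) and the standard library are available. Lean on these libraries where they do the work, as an engineer would, in place of code of your own. Each camera call takes 0.05 s, during which the arm holds its last target. There are 200 camera calls.

TASK

Cash up for the night: with your fingertips, push the small flat card box of coins that lies on the feed shelf of the grey deposit box in through the mouth, so that it swings the hanging steel flap open and goes far enough in to drop off the inner ledge into the bin; then draw your fingers back out so that the flap swings shut behind it. Only push the box - do not pick it up, lift it or tip it up on the shelf - and leave the binder clip on the feed shelf, the stapler on the lid and the other things on the counter where they are.

Things in the scene. Friction and masses are not known exactly. Their poses are not given: they have to be found in the camera images.
- coin_box: small flat closed card box (white lid, blue band), 60 x 90 mm, 35 mm high, about 0.35 kg, lying flat on the feed shelf. Origin: centre of its underside; z up, y along the 90 mm length, x along the 60 mm width. It starts with its length pointing roughly at the mouth (either end), up to 0.4 rad askew and 35 mm off the middle line
- deposit_box: grey steel deposit box with a flat steel feed shelf in front, fixed on the counter, its mouth facing the robot's left and a little towards the robot. Origin: on the counter below the middle of the mouth; x points into the box, z up. Shelf top 92 mm up, x -166 to 0, y -128 to +128 mm, no lip at the front edge, 12 mm upstands at its sides and back. Housing 120 mm wide, flat lid 181 mm up
- mouth (a point): middle of the mouth's sill, at shelf height (92 mm up), x = 0 of the deposit box. The mouth is 84 mm wide and 75 mm high; two flared cheeks, 21 mm high, lead in: 135 mm apart at x = -32 mm, 84 mm at x = -1 mm. Fingers tilted 30 to 45 degrees (pointing forward and down) get their tips 25 to 35 mm in under the header
- ledge_edge (a point): middle of the inner drop edge: behind the mouth a level ledge runs on at shelf height for 50 mm, ending here. A box pushed in tips over this edge by itself once its middle is past it; short of that it stays on the ledge and props the flap open
- bin (a point): middle of the bin's rubber floor, 102 mm in from the mouth, 8 mm above the counter, 84 mm below the ledge. The bin is 105 mm long and 84 mm wide
- flap (a joint): swing of the steel flap (80 x 62 mm, 50 g), rad: 0 = hanging shut across the mouth, up to 1.55 as its lower edge swings into the box; it cannot swing outward. Hinge along the top of the mouth, 171 mm above the counter, 6 mm behind x = 0. It hangs by its own weight on a damped hinge, yields to less than 1 N at a calm pace, and swings shut in about a second when nothing props it
- flap_edge (a point): middle of the flap's lower edge, 17 mm above the sill when shut
- clip: binder clip, 43 x 34 x 20 mm, lying on the feed shelf in the back corner right of the mouth, near y = -103 mm of the deposit box (leave it). Origin: centre of its underside
- stapler: desk stapler, 34 x 120 x 45 mm, lying across the lid of the deposit box (leave it). Origin: centre of its underside
- sealed_cup: tall paper cup with a film seal, 97 mm wide, 126 mm high, standing on the counter to the left (leave it). Origin: centre of its underside
- preserve_jar: glass jar with a yellow lid, 64 mm wide, 89 mm high, on the counter to the left (leave it). Origin: centre of its underside
- carton: small upright carton, 36 x 93 x 56 mm, on the counter to the left (leave it). Origin: centre of its underside
- pen: ballpoint pen, 145 mm long, lying on the counter to the right (leave it). Origin: its middle, on the counter
- cup_lid: round black drink lid, 94 mm wide, 19 mm high, on the counter to the right (leave it). Origin: centre of its underside

How it is judged:
On the way, in this order (a step that is already met when the one before it is completed fails the run):
1. the coin box, lying on the sill, has pushed the flap open (value of joint flap above 0.4 rad and x of coin_box in the frame of deposit_box above -0.04 m and z of coin_box in the frame of deposit_box above 0.082 m), for 0.1 s.
2. the coin box has dropped off the ledge into the bin (x of coin_box in the frame of deposit_box above 0.045 m and z of coin_box in the frame of deposit_box below 0.082 m), for 0.2 s.
At the end, for the whole second after the job is handed in: the coin box is at rest in the bin (its origin more than 45 mm in past the mouth and at least 10 mm below the ledge), and the flap hangs shut (within 0.08 rad) (all of step 2 and x of coin_box in the frame of deposit_box below 0.155 m and value of joint flap below 0.08 rad and linear speed of coin_box below 0.02 m/s); the robot touches nothing.
It fails at once if the coin box is lifted more than 15 mm off the shelf (z of coin_box in the frame of deposit_box above 0.107 m).
It fails at once if the coin box is tipped up while it is still on the feed shelf (angle between coin_box's own z axis and vertical above 0.4 rad and x of coin_box in the frame of deposit_box below 0.02 m).
It fails at once if the coin box falls off the feed shelf (z of coin_box in the frame of deposit_box below 0.077 m and x of coin_box in the frame of deposit_box below 0.02 m).
It fails at once if the clip on the shelf or the stapler on the lid is moved more than 25 mm (distance of any of clip, stapler from where it was at the start of the episode above 0.025 m).
It fails at once if another thing on the counter is moved more than 25 mm (distance of any of sealed_cup, preserve_jar, carton, pen, cup_lid from where it was at the start of the episode above 0.025 m).
It also fails if it takes over 48 s, if anything falls off the work surface, if the arm or the gripper's body presses on something with over 40 N, if the wrist force passes 120 N, or if a joint passes its speed limit or range.

## Working session

There is one attempt and no reset: what is moved stays moved. The work goes in short steps, Python scripts to look and compute and a tool call to move; the robot and the scene stay as the last step left them, time stands still between calls to the robot, and variables do not carry over. Pictures are saved under pics/ and viewed, at most 10 in all, crops included, and the job is handed in when it is done.

Besides the shell and the picture viewer there is one more tool, called after "Call:" as a command line: name --pt "numbers of a row" for each row, then --argument value for the rest. apply_moves: Moves the arm, as the interface text tells. Its arguments: {"type":"object","properties":{"plan":{"type":"array"},"force":{"type":"number"}},"required":["plan"]}

```bash
mkdir -p pics; ls
python3 - <<'E'
from station import *
import cv2,numpy as np
s=sense();print(s['t'],s['tcp_pos'],s['tool_rot'])
for n in("scene","top"):
    im=snapshot(n);cv2.imwrite(f"pics/{n}0.png",im[...,::-1])
    c=calibration(n);print(n,c)
print(calibration("wrist"))
E
```

```text
pics
0.0 [0.19554206 0.59287628 0.23032393] [ 1.58749110e-01  9.87318374e-01 -1.01136703e-03 -3.54171521e-04]
scene {'camera_matrix': array([[447.06931433,   0.        , 284.93090363],
       [  0.        , 447.06931433, 212.64028593],
       [  0.        ,   0.        ,   1.        ]]), 'k1': -0.10439695135056118, 'R': array([[ 0.51961098, -0.85434973,  0.00953799],
       [-0.35768631, -0.22765383, -0.90566784],
       [ 0.77592843,  0.46718335, -0.42388063]]), 't': array([-0.20881898,  0.32913919,  1.19770795])}
top {'camera_matrix': array([[422.11521329,   0.        , 280.59440855],
       [  0.        , 422.11521329, 211.55120547],
       [  0.        ,   0.        ,   1.        ]]), 'k1': 0.009422492242219417, 'R': array([[ 9.94313493e-02, -9.95044361e-01, -3.55540809e-04],
       [-9.70948698e-01, -9.69453839e-02, -2.18769785e-01],
       [ 2.17651173e-01,  2.20977868e-02, -9.75776437e-01]]), 't': array([0.03775927, 0.56947673, 1.2958893 ])}
{'camera_matrix': array([[346.53488706,   0.        , 280.23236668],
       [  0.        , 346.53488706, 209.63282265],
       [  0.        ,   0.        ,   1.        ]]), 'k1': 0.001534284917702964, 'mount': array([[ 7.96538601e-04, -9.62706543e-01, -2.70546629e-01,
         6.82936364e-02],
       [ 9.99999670e-01,  7.24257083e-04,  3.67002562e-04,
         2.95487068e-04],
       [-1.57370455e-04, -2.70546832e-01,  9.62706802e-01,
        -1.43351177e-01],
       [ 0.00000000e+00,  0.00000000e+00,  0.00000000e+00,
         1.00000000e+00]])}
```

View pics/top0.png

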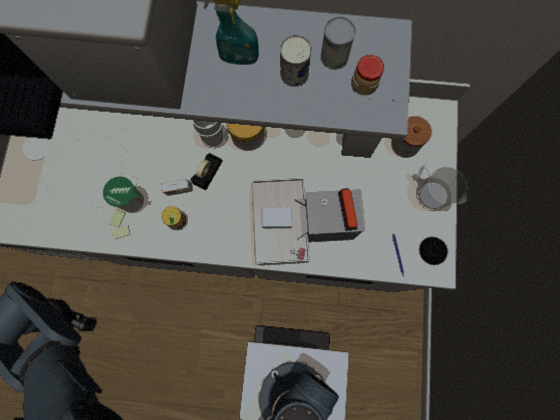

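View pics/scene0.png

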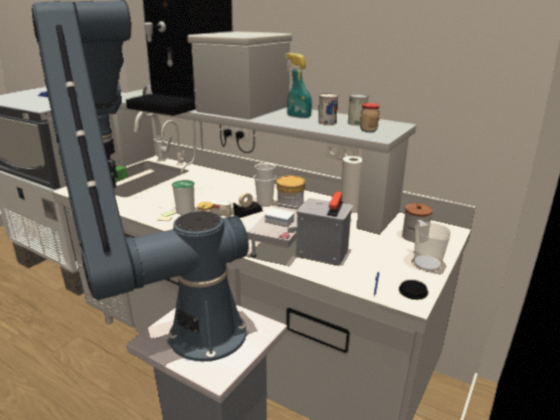

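Top view: the shelf spans about (252–310, 180–264), with the coin box at (277,217), the cheeks at (302,203) and (302,237), and the red stapler on the lid at (348,208). The clip is at (300,254). Next I'll measure the box and lid by colour.

```bash
cat > h.py <<'E'
import numpy as np,cv2
from station import *
def ray(n,px,z,pose=None):
    c=calibration(n);K=c["camera_matrix"];px=np.atleast_2d(np.asarray(px,float))
    d=cv2.undistortPoints(px[:,None],K,np.array([c["k1"],0,0,0,0]))[:,0]
    d=np.c_[d,np.ones(len(d))]
    if n=="wrist":
        T=pose@c["mount"];R=T[:3,:3].T;o=T[:3,3]
    else: R=c["R"];o=-R.T@c["t"]
    w=d@R
    return o+w*((z-o[2])/w[:,2])[:,None]
E
python3 - <<'E'
from h import *
im=cv2.imread("pics/top0.png")
crop=im[165:285,235:385];cv2.imwrite("pics/c.png",cv2.resize(crop,None,fx=5.3,fy=5,interpolation=cv2.INTER_CUBIC))
for p in [(277,217),(250,200)]:print(im[p[1],p[0]])
E
```

```text
[167 159 153]
[135 146 152]
```

View pics/c.png

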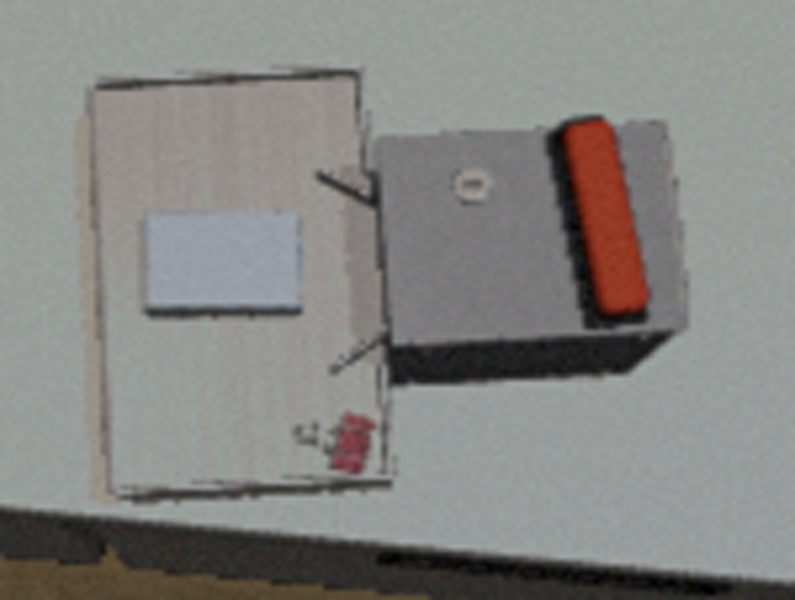

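The crop shows the lid corners at (378,137), (665,122), (688,325), (390,345). The shelf corners are (95,82), (358,72), (390,483), (112,495), and the box top runs from (145,212) to (300,308). The cheek tips are at (320,176) and (332,372).

Run:
```python
from h import *
f=lambda P:np.array(P)/[5.3,5]+[234.6,164.6]
np.set_printoptions(precision=4,suppress=True)
lid=ray("top",f([(378,137),(665,122),(688,325),(390,345)]),.181)
sh=ray("top",f([(95,82),(358,72),(390,483),(112,495)]),.104)
ch=ray("top",f([(320,176),(375,204),(388,335),(332,372)]),.113)
im=cv2.imread("pics/top0.png").astype(int)
m=((im[...,0]>im[...,2]+6)&(im.sum(2)>420)).astype(np.uint8);m[:190]=0;m[245:]=0;m[:,:255]=0;m[:,300:]=0
c=max(cv2.findContours(m,0,1)[0],key=cv2.contourArea).reshape(-1,2)
r=cv2.minAreaRect(ray("top",c,.127)[:,:2].astype(np.float32)*1000);print("box",r)
bx=ray("top",cv2.boxPoints(cv2.minAreaRect(c)),.127)
for n,a in(("lid",lid),("sh",sh),("ch",ch),("box",bx)):print(n,a[:,:2].tolist(),np.linalg.norm(np.diff(a,axis=0),axis=1))
d=lid[1]+lid[2]-lid[0]-lid[3];d2=sh[1]+sh[2]-sh[0]-sh[3]
y1=np.arctan2(d[1],d[0]);y2=np.arctan2(d2[1],d2[0]);e=sh[1]-sh[2];y3=np.arctan2(e[1],e[0])-np.pi/2
e=lid[0]-lid[3];y4=np.arctan2(e[1],e[0])-np.pi/2
print(y1,y2,y3,y4)
for k in((y1+y2+2*y3+y4)/5,):
  X=np.array([np.cos(k),np.sin(k)]);Y=np.array([-X[1],X[0]])
  O=((lid[0]+lid[3])/2)[:2]
  print(k,O);
  for n,a in(("lid",lid),("sh",sh),("ch",ch),("box",bx)):print(n,np.c_[(a[:,:2]-O)@X,(a[:,:2]-O)@Y].tolist())
```

```text
box ((533.6554565429688, 103.89601135253906), (56.258880615234375, 88.96084594726562), 5.702601432800293)
lid [[0.6031407284927502, 0.022721349047690825], [0.6282661775508207, -0.13634615048670973], [0.5073327291602203, -0.15602765563230347], [0.4793655382529335, 0.0054050677763731805]] [0.161  0.1225 0.1638]
sh [[0.6437271575861518, 0.19169539567110022], [0.6659468987126035, 0.035694477930795276], [0.4082285410774452, -0.00556929617117366], [0.3851546158163999, 0.1522455402857265]] [0.1576 0.261  0.1595]
ch [[0.5935778876834183, 0.05215884847756366], [0.5789073718814262, 0.018413678230852444], [0.4973845698045056, 0.00377839498282017], [0.4713475795475489, 0.03392333294948417]] [0.0368 0.0828 0.0398]
box [[0.5572233932534068, 0.15098186883151402], [0.5660730169423227, 0.062347371053069534], [0.5100637351435766, 0.057055726195970866], [0.5012974974526914, 0.1448480470324805]] [0.0891 0.0563 0.0882]
-1.4066316018367104 -1.427454177383434 -1.4120319664737664 -1.4317974171169632
-1.417989425856928 [0.5413 0.0141]
lid [[0.0008628381233703929, 0.062484344754229544], [0.16190125749719678, 0.06310489618306792], [0.16294579471868875, -0.059415181871228795], [-0.0008628381233703929, -0.062484344754229544]]
sh [[-0.15996449750844696, 0.12831788310980188], [-0.0023992135719087247, 0.12653335809120567], [-0.0008443207242970102, -0.1344628741105909], [-0.16033240496191103, -0.13324647816922003]]
ch [[-0.029687235425955957, 0.05751370061497173], [0.001431684742330641, 0.03787767870533248], [0.003487609687030174, -0.04492287652737508], [-0.030269237565843227, -0.06606802751290965]]
box [[-0.1328923666514397, 0.03662495948799841], [-0.043943635299499635, 0.03188014898041286], [-0.04723898661737358, -0.0242819540125912], [-0.13534266187795094, -0.019582919357210737]]
```

```bash
cat >> h.py <<'E'
from scipy.spatial.transform import Rotation as Rn
np.set_printoptions(precision=4,suppress=True)
k=-1.417;X=np.array([np.cos(k),np.sin(k),0]);Y=np.array([-X[1],X[0],0]);Z=np.array([0,0,1.]);O=np.array([.539,.0135,0])
th=np.radians(40)
zt=np.sin(th)*X-np.cos(th)*Z;RT=np.c_[np.cross(Y,zt),Y,zt]
D2W=lambda p:O+p[0]*X+p[1]*Y+p[2]*Z
def st():
    s=sense();R=Rn.from_quat(s["tool_rot"]).as_matrix();p=s["tcp_pos"];d=p-O
    print("t",s["t"],"dep",np.array([d@X,d@Y,d[2]]),"F",s["force"],"q",s["q"],"gap",s["finger_gap"])
    print("rotvec left",Rn.from_matrix(R.T@RT).as_rotvec())
    return s,R,p
def go(p):  # deposit target -> tool-frame shift
    s,R,c=st();print("shift",R.T@(D2W(p)-c))
E
python3 - <<'E'
from h import *
s,R,p=st()
t=np.array([.46,.36,.32]);print("shift",R.T@(t-p));print(ray("top",[(172,216),(120,190)],.1),D2W([-.2,.006,.2]))
E
```

```text
t 0.1 dep [-0.6252 -0.2506  0.2304] F [0.8472 0.3269 0.3972] q [ 1.0735  0.5284  1.4338 -0.      1.1814 -0.1785] gap 1.0000667918542858
rotvec left [ 0.3809 -0.6247  1.052 ]
shift [-0.3241 -0.1385 -0.0894]
[[0.5068 0.4291 0.1   ]
 [0.5737 0.6056 0.1   ]] [0.5143 0.2121 0.2   ]
```

Call:
apply_moves --pt "-0.04 -0.017 -0.011 0 0 0 0.5" --pt "-0.04 -0.017 -0.011 0 0 0 0.5" --pt "-0.04 -0.017 -0.011 0 0 0 0.5" --pt "-0.04 -0.017 -0.011 0 0 0 0.5" --pt "-0.04 -0.017 -0.011 0 0 0 0.5" --pt "-0.04 -0.017 -0.011 0 0 0 0.5" --pt "-0.04 -0.017 -0.011 0 0 0 0.5" --pt "-0.04 -0.017 -0.011 0 0 0 0.5"

```text
t: 1.1
tcp_pos: [0.4578, 0.3628, 0.3192]
tool_rot: [0.159, 0.987, -0.0, -0.0]
force: [-0.6, 0.7, 0.0]
finger_gap: 0.251
gripper_force: 0.0
```

Call:
apply_moves --pt "0 0 0 0.048 -0.078 0.131 0.5" --pt "0 0 0 0.048 -0.078 0.131 0.5" --pt "0 0 0 0.048 -0.078 0.131 0.5" --pt "0 0 0 0.048 -0.078 0.131 0.5" --pt "0 0 0 0.048 -0.078 0.131 0.5" --pt "0 0 0 0.048 -0.078 0.131 0.5" --pt "0 0 0 0.048 -0.078 0.131 0.5" --pt "0 0 0 0.048 -0.078 0.131 0.5"

```text
t: 2.1
tcp_pos: [0.4566, 0.3642, 0.3189]
tool_rot: [0.611, 0.713, -0.224, 0.26]
force: [0.6, -0.3, -0.9]
finger_gap: 0.248
gripper_force: 0.0
```

Run:
```python
from h import *
go([-.2,.006,.2])
```

```text
t 2.1 dep [-0.3592 -0.0277  0.3189] F [ 0.5815 -0.2955 -0.8816] q [ 0.7532  0.6163  1.207  -0.5686  1.7344  0.6262] gap 0.24792100335461612
rotvec left [-0.0021  0.0027  0.0005]
shift [-0.045   0.0341  0.1935]
```

Call:
apply_moves --pt "-0.011 0.0085 0.048 0 0 0 0.5" --pt "-0.011 0.0085 0.048 0 0 0 0.5" --pt "-0.011 0.0085 0.048 0 0 0 0.5" --pt "-0.011 0.0085 0.048 0 0 0 0.5" --pt "0 0 0 0 0 0 0.5"

```text
t: 2.72
tcp_pos: [0.5136, 0.2108, 0.1977]
tool_rot: [0.611, 0.714, -0.227, 0.257]
force: [-0.2, 0.3, -0.2]
finger_gap: 0.254
gripper_force: 0.0
```

Run:
```python
from h import *
go([-.2,.006,.106])
cv2.imwrite("pics/w1.png",snapshot("wrist")[...,::-1])
```

```text
t 2.725 dep [-0.1989  0.0051  0.1977] F [-0.2394  0.344  -0.2141] q [ 0.5109  0.6592  1.5077 -0.6665  1.332   0.6386] gap 0.2541055549360004
rotvec left [-0.0084  0.0019  0.0049]
shift [0.0599 0.0018 0.0695]
```

View pics/w1.png

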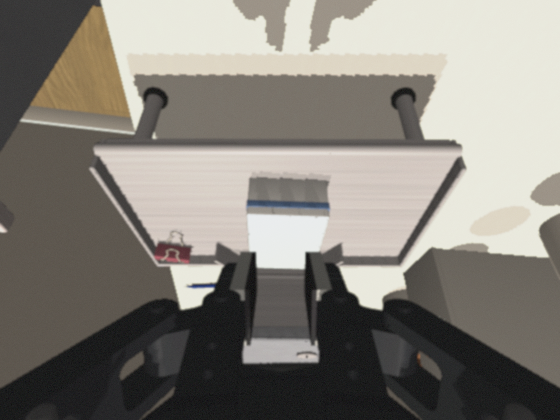

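The wrist view shows the front edge of the shelf from (97,148) to (462,148). The box's rear top edge is at about (248–328, 213), and the box points at the mouth between the cheeks at (225,250) and (335,250). I'll check these against the deposit frame.

Run:
```python
from h import *
s,R,p=st();T=np.eye(4);T[:3,:3]=R;T[:3,3]=p
for px,z in(([(97,148),(462,148)],.092),([(248,213),(328,213)],.127),([(253,266),(318,266)],.127),([(217,246),(342,246)],.113)):
    a=ray("wrist",px,z,T)-O;print(z,np.c_[a@X,a@Y])
```

```text
t 2.775 dep [-0.2006  0.0061  0.1991] F [ 0.6301  0.081  -0.6001] q [ 0.5132  0.6577  1.5049 -0.6662  1.3327  0.6385] gap 0.24611108171100843
rotvec left [-0.0046  0.0006  0.004 ]
0.092 [[-0.1672 -0.1234]
 [-0.1689  0.1332]]
0.127 [[-0.138  -0.017 ]
 [-0.1385  0.0404]]
0.127 [[-0.0493 -0.0191]
 [-0.05    0.0412]]
0.113 [[-0.0619 -0.0522]
 [-0.0632  0.0629]]
```

Call:
apply_moves --pt "0.02 0.001 0.023 0 0 0 0.5" --pt "0.02 0.001 0.023 0 0 0 0.5" --pt "0.02 0.001 0.023 0 0 0 0.5" --pt "0 0 0 -0.004 0 0.004 0.5" --pt "-0.015 0 0.013 0 0 0 0.5" --pt "-0.015 0 0.013 0 0 0 0.5" --pt "0 0 0 0 0 0 0.5"

```text
t: 3.65
tcp_pos: [0.5237, 0.1749, 0.1095]
tool_rot: [0.612, 0.713, -0.221, 0.261]
force: [0.3, 0.6, 0.9]
finger_gap: 0.25
gripper_force: 0.0
```

Run:
```python
from h import *
go([-.08,.008,.106])
```

```text
t 3.65 dep [-0.1618  0.0096  0.1095] F [0.2915 0.6021 0.9007] q [ 0.452   0.7706  1.5939 -0.7423  1.1425  0.747 ] gap 0.24994508191410514
rotvec left [ 0.0023 -0.0002 -0.003 ]
shift [-0.0604 -0.0016  0.0553]
```

Call:
apply_moves --pt "-0.0075 0 0.007 0 0 0 0.5" --pt "-0.0075 0 0.007 0 0 0 0.5" --pt "-0.0075 0 0.007 0 0 0 0.5" --pt "-0.0075 0 0.007 0 0 0 0.5" --pt "-0.0075 0 0.007 0 0 0 0.5" --pt "-0.0075 0 0.007 0 0 0 0.5" --pt "-0.0075 0 0.007 0 0 0 0.5" --pt "-0.0075 0 0.007 0 0 0 0.5"

```text
t: 4.65
tcp_pos: [0.5363, 0.0954, 0.1039]
tool_rot: [0.611, 0.714, -0.221, 0.261]
force: [-0.9, 4.3, 3.6]
finger_gap: 0.254
gripper_force: 2.4
```

Run:
```python
from h import *
go([-.03,.006,.106])
cv2.imwrite("pics/w2.png",snapshot("wrist")[...,::-1])
```

```text
t 4.65 dep [-0.0813  0.0099  0.1039] F [-0.8535  4.2865  3.5544] q [ 0.3182  0.7528  1.6826 -0.8349  1.0274  0.7294] gap 0.25429146314597734
rotvec left [ 0.0036 -0.0003 -0.0002]
shift [-0.0406 -0.004   0.0314]
```

View pics/w2.png

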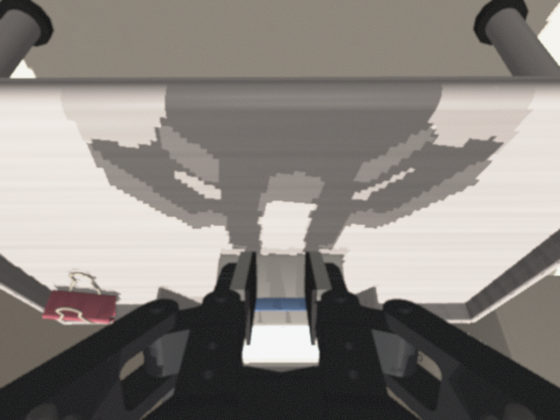

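The box sits flush and square against both fingertips, with the rear face at (255–308, 300) and the cheeks at about (180,295) and (362,292). I'll keep pushing with a slight drift to the centre.

Call:
apply_moves --pt "-0.006 -0.0005 0.005 0 0 0 0.5" --pt "-0.006 -0.0005 0.005 0 0 0 0.5" --pt "-0.006 -0.0005 0.005 0 0 0 0.5" --pt "-0.006 -0.0005 0.005 0 0 0 0.5" --pt "-0.006 -0.0005 0.005 0 0 0 0.5" --pt "-0.006 -0.0005 0.005 0 0 0 0.5" --pt "-0.006 -0.0005 0.005 0 0 0 0.5" --pt "-0.006 -0.0005 0.005 0 0 0 0.5"

```text
t: 5.7
tcp_pos: [0.542, 0.0331, 0.1041]
tool_rot: [0.611, 0.714, -0.221, 0.261]
force: [-0.9, 1.7, 0.3]
finger_gap: 0.255
gripper_force: 1.1
```

Run:
```python
from h import *
go([.02,.004,.107])
```

```text
t 5.7 dep [-0.0189  0.0059  0.1041] F [-0.8941  1.6924  0.2631] q [ 0.2078  0.7357  1.7412 -0.9117  0.9474  0.7136] gap 0.2549723973003665
rotvec left [ 0.0034 -0.0003 -0.0002]
shift [-0.0317 -0.002   0.0228]
```

Call:
apply_moves --pt "-0.0053 -0.0003 0.0038 0 0 0 0.5" --pt "-0.0053 -0.0003 0.0038 0 0 0 0.5" --pt "-0.0053 -0.0003 0.0038 0 0 0 0.5" --pt "-0.0053 -0.0003 0.0038 0 0 0 0.5" --pt "-0.0053 -0.0003 0.0038 0 0 0 0.5" --pt "0 0 0 0 0 0 0.5" --pt "0 0 0 0 0 0 0.5"

```text
t: 6.58
tcp_pos: [0.5451, 0.0009, 0.1063]
tool_rot: [0.611, 0.714, -0.222, 0.26]
force: [-0.4, -0.4, 0.4]
finger_gap: 0.252
gripper_force: 0.0
```

Run:
```python
from h import *
go([.022,.004,.108])
cv2.imwrite("pics/w3.png",snapshot("wrist")[...,::-1])
```

```text
t 6.575 dep [0.0134 0.0041 0.1063] F [-0.3873 -0.368   0.3718] q [ 0.1483  0.7256  1.7631 -0.9488  0.9121  0.6976] gap 0.2519580261144182
rotvec left [ 0.0023 -0.0001 -0.0001]
shift [-0.0076 -0.0001  0.0042]
```

View pics/w3.png

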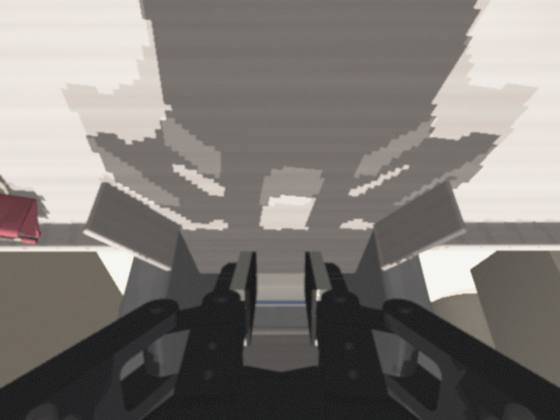

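The blue band shows at row 300 and the white lid is no longer visible. Contact force is zero, so the box has probably tipped in. I'll nudge a bit further to be sure, then draw back.

Call:
apply_moves --pt "-0.004 0 0.002 0 0 0 0.5" --pt "-0.004 0 0.002 0 0 0 0.5" --pt "0 0 0 0 0 0 0.5" --pt "0 0 0 0 0 0 0.5"

```text
t: 7.12
tcp_pos: [0.5467, -0.0069, 0.1084]
tool_rot: [0.611, 0.714, -0.221, 0.26]
force: [-1.6, 4.5, -0.9]
finger_gap: 0.256
gripper_force: 0.1
```

Run:
```python
from h import *
go([-.1,.004,.112])
im=snapshot("wrist")[...,::-1]
cv2.imwrite("pics/w4.png",cv2.resize(im[200:380,200:370],None,fx=3.2,fy=3.2,interpolation=2))
```

```text
t 7.125 dep [0.0213 0.0045 0.1084] F [-1.6145  4.523  -0.947 ] q [ 0.1331  0.7204  1.7665 -0.9557  0.9038  0.6888] gap 0.2557762138547861
rotvec left [ 0.0038 -0.0012  0.0003]
shift [ 0.0907 -0.0001 -0.0807]
```

View pics/w4.png

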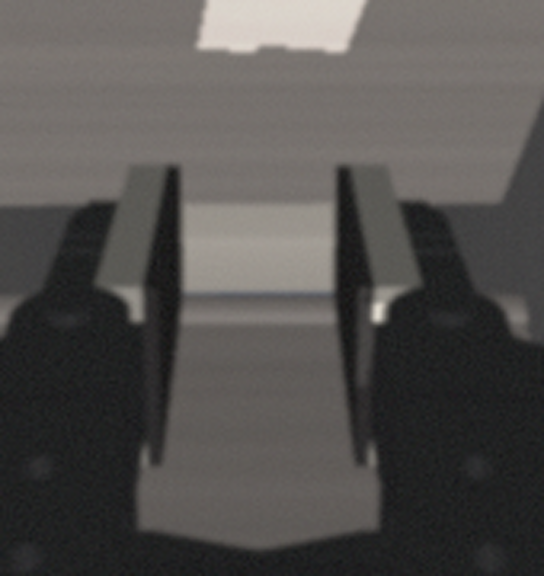

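Run:
```python
from h import *
s,R,p=st();T=np.eye(4);T[:3,:3]=R;T[:3,3]=p
for v in (205,240,295,322):
  for z in(.07,.092,.12,.127,.167):
    a=ray("wrist",[(280,200+v/3.2)],z,T)[0]-O;print(v,z,a@X)
```

```text
t 7.175 dep [0.0214 0.0045 0.1084] F [-1.1876  4.0709 -0.1636] q [ 0.1331  0.7205  1.7666 -0.9558  0.9039  0.6888] gap 0.24912276167637246
rotvec left [ 0.0037 -0.001   0.0003]
205 0.07 0.09678852113674878
205 0.092 0.050597080484247776
205 0.12 -0.008192025800753535
205 0.127 -0.022889302372003897
205 0.167 -0.1068737399220058
240 0.07 0.11531953539596934
240 0.092 0.06523036513039476
240 0.12 0.0014805120651180531
240 0.127 -0.014456951201201143
240 0.167 -0.10552816986588222
295 0.07 0.14973134038369776
295 0.092 0.09240414690667155
295 0.12 0.019442264299547197
295 0.127 0.0012017936477660837
295 0.167 -0.10302946721955444
322 0.07 0.16958231792746045
322 0.092 0.1080797597381502
322 0.12 0.029803776588118922
322 0.127 0.01023478080061108
322 0.167 -0.10158805227086223
```

Row 205 of the crop lies on the ledge edge (x ≈ 50 mm), and the box is beyond it and below. It has dropped, so I'll draw back.

Call:
apply_moves --pt "0.0113 0 -0.0101 0 0 0 0.5" --pt "0.0113 0 -0.0101 0 0 0 0.5" --pt "0.0113 0 -0.0101 0 0 0 0.5" --pt "0.0113 0 -0.0101 0 0 0 0.5" --pt "0.0113 0 -0.0101 0 0 0 0.5" --pt "0.0113 0 -0.0101 0 0 0 0.5" --pt "0.0113 0 -0.0101 0 0 0 0.5" --pt "0.0113 0 -0.0101 0 0 0 0.5"

```text
t: 8.18
tcp_pos: [0.5278, 0.1134, 0.1125]
tool_rot: [0.611, 0.714, -0.221, 0.261]
force: [0.2, -0.8, 0.2]
finger_gap: 0.25
gripper_force: 0.0
```

Call:
apply_moves --pt "0.0113 0 -0.0101 0 0 0 0.5" --pt "0.0113 0 -0.0101 0 0 0 0.5" --pt "0.0113 0 -0.0101 0 0 0 0.5" --pt "0.0113 0 -0.0101 0 0 0 0.5" --pt "0.0113 0 -0.0101 0 0 0 0.5" --pt "0.0113 0 -0.0101 0 0 0 0.5" --pt "0 0 0 0 0 0 0.5" --pt "0 0 0 0 0 0 0.5"

```text
t: 9.18
tcp_pos: [0.5137, 0.202, 0.1153]
tool_rot: [0.611, 0.714, -0.221, 0.261]
force: [-0.3, 0.4, -0.1]
finger_gap: 0.252
gripper_force: 0.0
```

Run:
```python
from h import *
st()
im=snapshot("wrist")[...,::-1]
cv2.imwrite("pics/w5.png",im)
```

```text
t 9.175 dep [-0.1901  0.0039  0.1153] F [-0.3275  0.3843 -0.1251] q [ 0.4996  0.769   1.5695 -0.7133  1.1839  0.7529] gap 0.2515607853870605
rotvec left [0.0032 0.0002 0.0001]
```

View pics/w5.png

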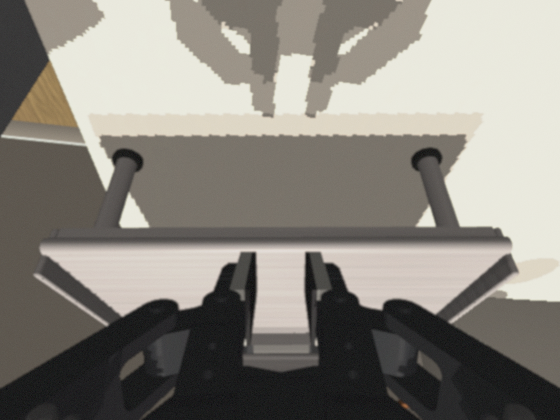

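The shelf is clear and the clip is untouched, but the gripper hides the mouth at about (280,345). I'll raise and tilt the tool to check the flap.

Call:
apply_moves --pt "-0.026 0 -0.031 0 0 0 0.5" --pt "-0.026 0 -0.031 0 0 0 0.5" --pt "-0.026 0 -0.031 0 0 0 0.5" --pt "0 0 0 0 -0.15 0 0.5" --pt "0 0 0 0 -0.15 0 0.5" --pt "0 0 0 0 -0.15 0 0.5" --pt "0 0 0 0 -0.1 0 0.5" --pt "0 0 0 0 0 0 0.5"

```text
t: 10.22
tcp_pos: [0.513, 0.2018, 0.2347]
tool_rot: [0.527, 0.617, -0.38, 0.444]
force: [-0.3, 0.8, 0.2]
finger_gap: 0.248
gripper_force: 0.0
```

Run:
```python
from h import *
st()
cv2.imwrite("pics/w6.png",np.vstack([snapshot("wrist")[150:,...,::-1],cv2.resize(snapshot("top")[165:285,235:385,::-1],(560,330))]))
```

```text
t 10.225 dep [-0.1901  0.0031  0.2347] F [-0.2734  0.8362  0.1764] q [ 0.6303  0.836   1.4357 -1.0171  1.6986  0.8143] gap 0.2482142015117502
rotvec left [0.001  0.5508 0.0024]
```

View pics/w6.png

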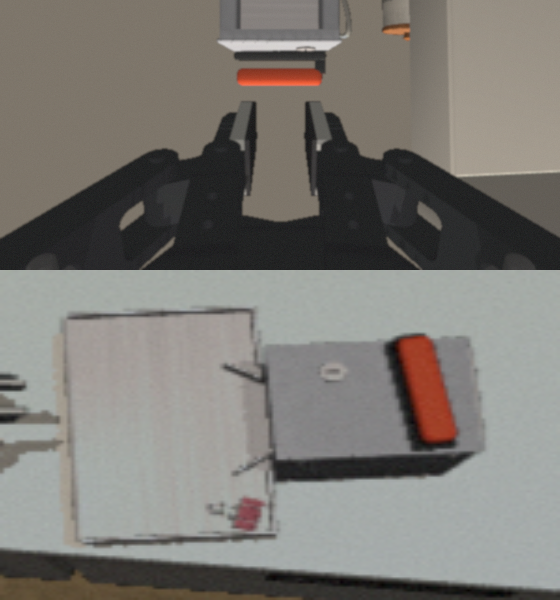

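The stapler and clip are in place, but the crop cut off the mouth. I'll use the last picture on it.

Run:
```python
from h import *
cv2.imwrite("pics/w7.png",cv2.resize(snapshot("wrist")[50:220,180:390,::-1],None,fx=3.5,fy=3.5,interpolation=2))
```

```text
(no output)
```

View pics/w7.png

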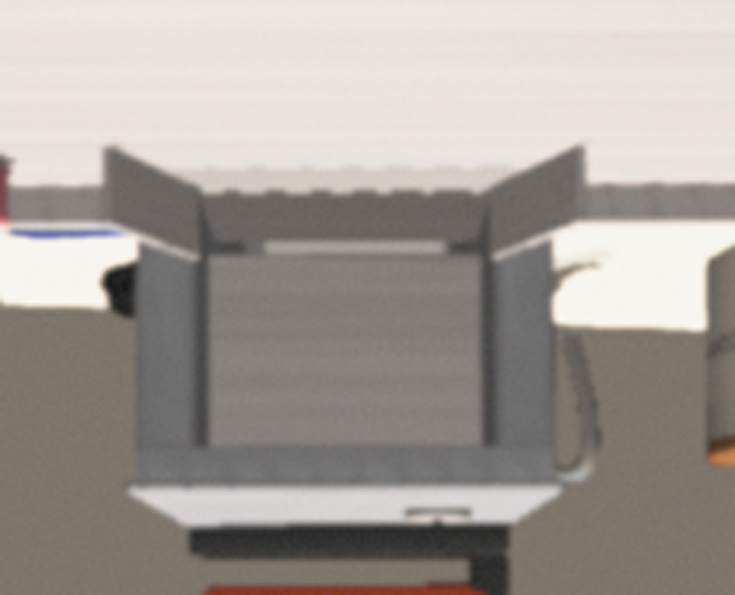

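The flap hangs across the mouth with its lower edge at crop row 254, and a light bar shows through the gap at row 246. I'll check both numerically.

Run:
```python
from h import *
s,R,p=st();T=np.eye(4);T[:3,:3]=R;T[:3,3]=p
c=calibration("wrist");M=np.linalg.inv(T@c["mount"])
for f in(0,.08,.15,.3):
    w=D2W([.006+.062*np.sin(f),0,.171-.062*np.cos(f)]);q=M[:3,:3]@w+M[:3,3];u=c["camera_matrix"]@q/q[2];print("flap",f,"crop row",(u[1]-50)*3.5)
for x,z in((0,.092),(.05,.092),(0,.171)):
    q=M[:3,:3]@D2W([x,0,z])+M[:3,3];u=c["camera_matrix"]@q/q[2];print(x,z,(u[1]-50)*3.5)
for v in(240,253):
    for z in(.06,.08,.092,.1):
        a=ray("wrist",[(180+265/3.5,50+v/3.5),(180+445/3.5,50+v/3.5)],z,T)-O;print(v,z,a@X,a@Y)
```

```text
t 10.375 dep [-0.1898  0.004   0.2374] F [-0.2785 -0.1846 -0.5139] q [ 0.6293  0.8314  1.4344 -1.0175  1.6986  0.8143] gap 0.2529794527624787
rotvec left [ 0.0033  0.5483 -0.0026]
flap 0 crop row 248.35540953099655
flap 0.08 crop row 254.08113558633966
flap 0.15 crop row 259.99650575949966
flap 0.3 crop row 275.2527440634057
0 0.092 184.46779898476603
0.05 0.092 238.5116647267076
0 0.171 454.3440729902445
240 0.06 [0.1519 0.1528] [-0.03    0.0452]
240 0.08 [0.089  0.0899] [-0.0257  0.04  ]
240 0.092 [0.0513 0.0521] [-0.0231  0.0369]
240 0.1 [0.0262 0.0269] [-0.0214  0.0349]
253 0.06 [0.1698 0.1708] [-0.0312  0.0467]
253 0.08 [0.1047 0.1056] [-0.0268  0.0413]
253 0.092 [0.0656 0.0664] [-0.0241  0.0381]
253 0.1 [0.0396 0.0404] [-0.0223  0.0359]
```

Call:
apply_moves --pt "0 0 -0.01 0 0 0 0.5" --pt "0 0 0 0 0 0 0.5" --pt "0 0 0 0 0 0 0.5" --pt "0 0 0 0 0 0 0.5" --pt "0 0 0 0 0 0 0.5" --pt "0 0 0 0 0 0 0.5" --pt "0 0 0 0 0 0 0.5" --pt "0 0 0 0 0 0 0.5"

```text
t: 11.38
tcp_pos: [0.5121, 0.2115, 0.2398]
tool_rot: [0.528, 0.616, -0.379, 0.445]
force: [-0.4, -0.0, 0.5]
finger_gap: 0.247
gripper_force: 0.0
```

Run:
```python
from h import *
s,R,p=st();a=snapshot("wrist");T=np.eye(4);T[:3,:3]=R;T[:3,3]=p
c=calibration("wrist");M=np.linalg.inv(T@c["mount"])
def row(x,z):
    q=M[:3,:3]@D2W([x,.005,z])+M[:3,3];return (c["camera_matrix"]@q/q[2])[1]
print(a[90:135,262:300].mean((1,2)).round().tolist())
print("mouth plane: sill",row(0,.092),"ledge",row(.05,.092),"header bottom",row(0,.167),"lid front",row(0,.181))
for f in(0,.08,.15,.3):print(f,row(.006+.062*np.sin(f),.171-.062*np.cos(f)))
print(a[150:205,270:290].mean((1,2)).round().tolist())
```

```text
t 11.375 dep [-0.1998  0.0037  0.2398] F [-0.4016 -0.0077  0.4774] q [ 0.643   0.8342  1.4174 -1.0109  1.7159  0.8062] gap 0.24720768277308938
rotvec left [ 0.0033  0.5497 -0.0011]
[227.0, 226.0, 226.0, 227.0, 227.0, 227.0, 226.0, 223.0, 213.0, 204.0, 203.0, 203.0, 203.0, 199.0, 180.0, 140.0, 109.0, 101.0, 100.0, 100.0, 100.0, 100.0, 101.0, 101.0, 102.0, 101.0, 101.0, 105.0, 124.0, 148.0, 158.0, 152.0, 131.0, 120.0, 124.0, 127.0, 128.0, 127.0, 127.0, 127.0, 128.0, 129.0, 128.0, 126.0, 124.0]
mouth plane: sill 103.43583114417633 ledge 118.35936353393157 header bottom 174.60496790791197 lid front 188.05312615588616
0 121.18775984809169
0.08 122.77073778360544
0.15 124.40902487474516
0.3 128.6424180240992
[129.0, 130.0, 132.0, 132.0, 130.0, 128.0, 128.0, 127.0, 127.0, 128.0, 129.0, 131.0, 131.0, 130.0, 129.0, 128.0, 128.0, 128.0, 129.0, 129.0, 129.0, 129.0, 129.0, 129.0, 125.0, 115.0, 111.0, 110.0, 112.0, 113.0, 114.0, 115.0, 116.0, 117.0, 114.0, 118.0, 141.0, 176.0, 201.0, 211.0, 213.0, 212.0, 211.0, 211.0, 212.0, 211.0, 193.0, 139.0, 77.0, 46.0, 45.0, 47.0, 49.0, 51.0, 55.0]
```

```bash
python3 -c "
from station import *
print(sign_off())"
```

```text
the job is handed in; nothing more can be done
None
```

I pushed the coin box through the mouth and off the inner ledge into the bin, drew the fingers clear, and handed the job in; the last images show the flap shut, with the clip and stapler where they were, but `sign_off()` returned no verdict.

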